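# Gauge the coating of an arrow sign plaque

## Robot

A 6-joint arm with a two-finger parallel gripper is mounted at the origin on the work surface. World frame = base frame: x ahead of the robot, y to its left, z up, the work surface at z = 0. Lengths are in mm, angles in rad, forces in N, time in s.
With the tool pointing down it reaches from about 350 to 775 mm from the base axis. Payload 7.3 kg.
Tool frame: the origin (TCP) lies on the centre line of the jaws, within the pads' length; the fingertips stand tips_ahead ahead of it and the grasp point (between the pads) lies 3 mm ahead of it (tips_ahead is the distance from the TCP to the fingertips, in mm); z points along the fingers, x is the direction in which the jaws open and shut, and the axes are right-handed (so a half turn about z gives the same grasp; the last joint's range is limited). The gripper opens to 92 mm and grips with 3 to 60 N. Pads are 19 mm wide; open, the fingers measure 130 mm over their backs; the gripper's body (75 mm by 190 mm) begins 47 mm behind the grasp point.
Start: joints at [0.977, 0.342, 1.524, -0, 1.275, -0.146], TCP at [227.304, 473.261, 248.741] pointing down, gripper open.
Joint ranges: [-2.53, 2.53], [-0.77, 2.02], [0.04, 2.7], [-1, 4.14], [0.28, 2.66], [-3.11, 3.11]. Speed limits (rad/s): [2.57, 2.57, 3.14, 3.14, 3.14, 3.14].

## Interface

Orientations are given as a 3x3 rotation matrix whose columns are the frame's x, y, z axes.
In Python, from plant import state, capture, finish_job, tips_ahead gives the robot as it stands.
- The arm moves only by the tool send_rows, never from a script. Its argument "plan" is a list of rows, each a list of 5 numbers: the opening in per cent of the stroke, from 0 (shut) to 100 (fully open), then the shift along the tool's x, y, z in cm, then the turn about the tool's z in rad. In form: [[grip, x, y, z, yaw], ...]. A call has 1 to 8 rows; each row shifts and turns the commanded pose from where the row before left it, along the tool's axes as they then stand; what a row does not reach is not made up. A row lasts 1/8 s, in which the tool goes at most 62.5 mm and 10.7 degrees, less where a joint would pass 70% of its speed; a pose out of reach is approached as far as the arm can. A call is refused whole if a number of a shift passes 6.25 or a number of a turn 0.188, either way. A call with a gripper value outside its range is refused whole. The fingers move at their own pace and stop on an object; "force" is the grip in N (left out, the last holds). Time passes only in rows, so rows that do not move let the fingers close. It gives the time, the measured TCP pose, the force and the opening at its end, in the units of the state.
- state(): the state, without advancing time (a new reading comes with each control period).
- capture(name): name is "side" or "top" or "wrist"; returns a dict with "color" (420x560x3 uint8, red, green, blue), "fx", "fy", "cx", "cy" (pixels), "R" (3x3) and "t" (3): a world point X has camera coordinates R X + t. Camera axes: x right, y down, z forward; pixel columns grow to the right and rows downward; lengths in mm; the calibration is good to about 2 mm. A picture is of the moment at which its call begins. There is no depth.
- finish_job(): hands the job in, once; it reports no verdict.
The state is a dict: "time": time; "joint_positions": joint angles; "joint_velocities": joint speeds; "effort": joint torques, N m; "tcp_pos": TCP position; "orientation": TCP orientation; "force": force on the tool from outside, world axes, zero at the start; "ft_torque": the same for the moment, N m; "opening": finger opening in mm.
Only numpy, scipy, OpenCV 4.12 (cv2) and the standard library are available. Lean on these libraries where they do the work, as an engineer would, in place of code of your own. Each camera call takes 0.05 s, during which the arm holds its last target. There are 200 camera calls.

## Task

Set the loose blue arrow plaque down (do not drop it) fully home in the empty pocket of the foam inspection tray, pointing the same way as the two already there, and let go of it. Then take the coating thickness gauge out of its stand and hold it upright with its probe tip inside the white ring on that plaque, pressing gently so that the spring probe goes in about halfway and never hard; the job ends with the gauge still held there, nothing put down, and everything else left where it is.

Things in the scene. Friction and masses are not known exactly. Their poses are not given: they have to be found in the camera images.
- plaque: The plaque to place: loose blue arrow-shaped sign plaque with a white ring on its face, 105 x 50 x 18 mm thick, 0.16 kg, face up at any heading. Origin: centre of the underside; +x to the arrow's nose, z up. Sides parallel (50 mm apart) from x = -52.5 to 27.5 mm, then at 45 degrees to the nose at x = 52.5. Centre of mass 8 mm behind the origin. Grip across the 50 mm width, at x about -12 mm.
- plaque_mark (a point): Centre of the white ring sticker (22 mm inside, 30 mm outside diameter, paper thin) on the top face of the plaque, 12 mm towards the nose from the plaque's middle, 18 mm above its underside.
- plaque_nose (a point): Point of the plaque's arrow nose, at its underside, 52.5 mm ahead of the plaque's origin.
- plaque_tail (a point): Middle of the plaque's tail edge, at its underside, 52.5 mm behind the plaque's origin.
- tray: Tray fixed to the bench, 175 x 295 mm, black foam on yellow; foam top 20 mm above the bench. Three arrow pockets side by side along its y, 88 mm apart, noses to its +x, 8 mm deep, 2.5 mm clearance all round; the +y one is empty. A finger channel at floor level (tray x -37 to 12 mm) crosses the pockets, with 33 mm beside each plaque for a finger. Origin: centre of the underside.
- pocket (a point): Centre of the floor of the empty pocket (tray y = +88 mm), 12 mm above the bench; its x axis points to the pocket's nose. A plaque that is fully home has its origin here and the same heading.
- pocket_nose (a point): Where the plaque's nose point lies when it is fully home in the empty pocket, 52.5 mm ahead of the pocket's centre, on the floor.
- pocket_tail (a point): Where the middle of the plaque's tail edge lies when it is fully home, 52.5 mm behind the pocket's centre, on the floor.
- gauge: Hand-held coating gauge, dark grey with orange bands, display on its -x face, 0.18 kg, loose and upright in its stand. Housing 28 (x) x 60 (y) x 120 mm (z); origin at the centre of the housing's underside, z up along it; a steel spring probe points down from there. Grip across the 28 mm thickness (x), about 85 mm above the origin, which leaves 35 mm of housing above.
- gauge_tip (a point): Centre of the flat end (12 mm diameter) of the gauge's probe, 22 mm below the housing's underside when the spring is out, on the housing's centre line; z is the gauge's long axis.
- probe (a joint): How far the gauge's spring probe is pressed in: 0 m = fully out, 0.008 m = bottomed. Spring: 0.8 N to start moving, 400 N/m, so 2.4 N at halfway (0.004 m) and 4 N at the stop.
- stand: Weighted grey stand of the gauge, fixed, 76 (x) x 100 (y) x 50 mm high, origin at the centre of its underside. A well 32 x 64 mm and 24 mm deep, open above, takes the housing's foot with 2 mm clearance; the housing's underside rests 26 mm above the bench, the gauge's top is at 146 mm. Lift the gauge straight up.
- blank: Bystander: an arrow plaque of the same shape and size in bare aluminium, without a ring, lying loose on the bench; it may have changed places with the blue one. Origin: centre of the underside.
- seated_a: Bystander: blue plaque with a green dot, in the middle pocket of the tray. Origin: centre of the underside.
- seated_b: Bystander: blue plaque with a green dot, in the -y pocket of the tray. Origin: centre of the underside.
- tape: Bystander: roll of tan masking tape lying flat, 100 mm diameter, 25 mm high, beyond the plaques. Origin: centre of the underside.
- marker: Bystander: marker pen, black with red cap, 136 mm long, 14 mm thick, lying beyond the plaques. Origin: underside, near the middle.
- cleaner: Bystander: low white jar with blue cap, 60 mm diameter, 75 mm tall, left of the bench beyond the stand. Origin: centre of the underside.

How it is judged (in metres and radians):
On the way, in this order (a step that is already met when the one before it is completed fails the run):
1. the blue plaque lies fully home in the empty pocket, nose to nose, and the gripper has let go of it (distance between plaque_nose and pocket_nose below 0.006 m and distance between plaque_tail and pocket_tail below 0.006 m and z of plaque in the frame of pocket below 0.003 m and angle between plaque's own z axis and vertical below 0.05 rad and contact force between the fingers and plaque below 0.05 N), for 0.2 s.
2. the gauge is held clear of its stand (z of gauge in the frame of stand above 0.055 m and contact force between the fingers and gauge above 1 N and contact force between gauge and stand below 0.05 N), for 0.1 s.
At the end, for the whole second after the job is handed in: The gripper still holds the gauge, within 7 degrees of upright, only its probe touching the plaque: probe end within 5.5 mm of the ring's middle, pressed in 1.5 to 7 mm, push 0.8 to 6 N. The plaque lies flat on the floor of its pocket (within 3 mm), nose and tail within 6 mm of their places (all of step 1 and contact force between the fingers and gauge above 1 N and distance between gauge_tip and plaque_mark below 0.0055 m and angle between gauge's own z axis and vertical below 0.12 rad and z of gauge in the frame of pocket above 0.025 m and value of joint probe between 0.0015 and 0.007 m and contact force between gauge and plaque between 0.8 and 6 N and linear speed of gauge below 0.02 m/s and contact force between gauge and tray below 0.05 N); the arm keeps its last pose, push and grip.
It fails at once if a bystander (bare plaque, seated plaques, tape, marker, jar) is moved by more than 20 mm (distance of any of blank, seated_a, seated_b, tape, marker, cleaner from where it was at the start of the episode above 0.02 m).
It fails at once if the blue plaque is dropped: out of the fingers with its underside more than 45 mm above the bench (height (world z) of plaque above 0.045 m and contact force between the fingers and plaque below 0.02 N).
It fails at once if the gauge is pressed hard on the plaque (more than 15 N) (contact force between gauge and plaque above 15 N).
It also fails if it takes over 59 s, if anything falls off the work surface, if the arm or the gripper's body presses on something with over 40 N, if the wrist force passes 120 N, or if a joint passes its speed limit or range.

## Working session

There is one attempt and no reset: what is moved stays moved. The work goes in short steps, Python scripts to look and compute and a tool call to move; the robot and the scene stay as the last step left them, time stands still between calls to the robot, and variables do not carry over. Pictures are saved under pics/ and viewed, about 8 in all and at most 12, crops included, and the job is handed in when it is done.

Besides the shell and the picture viewer there is one more tool, called after "Request:" by a JSON object that holds its "fn" and its "kwargs". send_rows: Moves the arm, as the interface text tells. Its arguments: {"type":"object","properties":{"plan":{"type":"array"},"force":{"type":"number"}},"required":["plan"]}

```bash
mkdir -p pics; ls; python3 - <<'E'
from plant import *
import cv2
print(state(), tips_ahead)
for n in ["top","side"]:
    c=capture(n); cv2.imwrite(f"pics/{n}0.png",c["color"][:,:,::-1]); print({k:v for k,v in c.items() if k!="color"})
E
```

```text
pics
{'time': 0.0, 'joint_positions': array([ 9.77022668e-01,  3.42725575e-01,  1.52501771e+00,  9.39046616e-06,
        1.27543871e+00, -1.46034758e-01]), 'joint_velocities': array([-3.05256572e-04, -2.40652551e-04,  7.42995410e-04,  1.04075283e-04,
       -1.46713011e-04, -1.94156643e-06]), 'effort': array([ 5.53555674e-04, -4.31243026e+01, -2.44223338e+01,  7.18810502e-02,
        5.55378338e-02, -1.04976680e-04]), 'tcp_pos': array([227.06337372, 472.92979659, 248.04323435]), 'orientation': array([[ 4.32930190e-01,  9.01427006e-01, -8.96674643e-04],
       [ 9.01426083e-01, -4.32931052e-01, -1.31228103e-03],
       [-1.57112386e-03, -2.40159835e-04, -9.99998737e-01]]), 'force': array([-0.7620184 ,  0.02900365,  0.30645868]), 'ft_torque': array([-0.01101665,  0.02650062, -0.0359221 ]), 'opening': 91.8362205195043} 22.0
{'fx': 456.5739762465465, 'fy': 456.5739762465465, 'cx': 278.55118710135025, 'cy': 210.06809803347994, 'R': array([[ 3.05040138e-02, -9.99534644e-01, -5.60224814e-06],
       [-9.76405908e-01, -2.97969673e-02, -2.13877639e-01],
       [ 2.13777943e-01,  6.52959653e-03, -9.76860459e-01]]), 't': array([  -7.77506602,  612.59720402, 1192.18716182])}
{'fx': 433.3976532197859, 'fy': 433.3976532197859, 'cx': 284.53240996268136, 'cy': 212.84640371679532, 'R': array([[ 0.99950904, -0.02952808, -0.0104776 ],
       [-0.02746213, -0.6646353 , -0.74666307],
       [ 0.01508374,  0.74658422, -0.6651199 ]]), 't': array([-580.85623295,   53.38825479, 1167.63683365])}
```

View pics/top0.png

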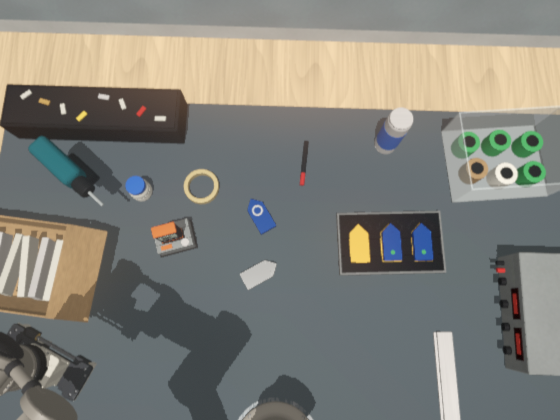

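View pics/side0.png

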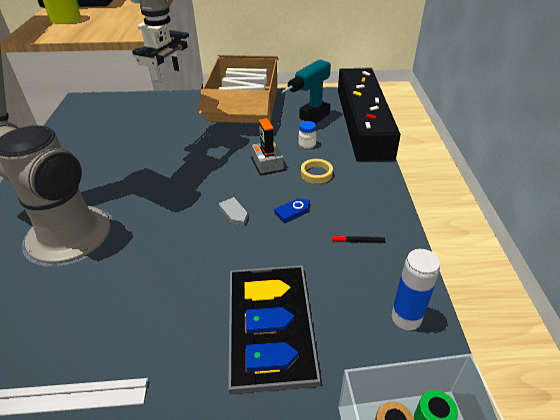

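The top view shows the blue ringed plaque at (261,216) with its nose up and to the left. The empty yellow pocket is at (360,245) with its nose up, the gauge and stand are at (172,238), and the blank is at (258,274). The side view agrees.

```bash
cat > h.py <<'E'
import numpy as np, cv2
from plant import *
def ray(c,u,v,z):
    d=c["R"].T@np.array([(u-c["cx"])/c["fx"],(v-c["cy"])/c["fy"],1.]); o=-c["R"].T@c["t"]
    return (o+d*(z-o[2])/d[2])
def px(c,X):
    p=c["R"]@np.asarray(X,float)+c["t"]; return np.array([c["fx"]*p[0]/p[2]+c["cx"],c["fy"]*p[1]/p[2]+c["cy"]])
def mask(c,kind):
    h=cv2.cvtColor(c["color"],cv2.COLOR_RGB2HSV)
    lo,hi={"blue":((105,130,50),(130,255,255)),"yellow":((20,150,80),(33,255,255)),"orange":((4,150,80),(18,255,255)),"green":((45,120,40),(85,255,255)),"white":((0,0,150),(180,70,255))}[kind]
    return cv2.inRange(h,lo,hi)
def blobs(m,amin=20):
    return sorted([k for k in cv2.findContours(m,cv2.RETR_EXTERNAL,cv2.CHAIN_APPROX_NONE)[0] if cv2.contourArea(k)>amin],key=cv2.contourArea)[::-1]
def arrow(c,k,z):
    """arrow outline contour on plane z -> centre(origin) xy, heading, dims"""
    P=np.array([ray(c,u,v,z)[:2] for u,v in k[:,0,:]],np.float32)
    (cx,cy),(w,h),a=cv2.minAreaRect(P); M=cv2.moments(P.reshape(-1,1,2)); g=np.array([M["m10"],M["m01"]])/M["m00"]
    box=cv2.boxPoints(((cx,cy),(w,h),a)); e1,e2=box[1]-box[0],box[2]-box[1]
    e=e1 if np.linalg.norm(e1)>np.linalg.norm(e2) else e2
    e=e/np.linalg.norm(e)
    if (g-[cx,cy])@e>0: e=-e
    return np.array([cx,cy]),np.arctan2(e[1],e[0]),sorted([w,h]),g
E
python3 - <<'E'
from h import *
for n in ["top","side"]:
    c=capture(n); print(n)
    for kd,z in [("blue",18),("yellow",12),("orange",100),("green",30)]:
        for k in blobs(mask(c,kd)):
            o,a,d,g=arrow(c,k,z); m=k[:,0].mean(0)
            if abs(o[0]-450)<200 and abs(o[1])<500: print(kd,m.round(),o.round(1),a.round(3),np.round(d,1),g.round(1),cv2.contourArea(k))
c=capture("wrist");cv2.imwrite("pics/w0.png",c["color"][:,:,::-1]); print(c["R"],-c["R"].T@c["t"])
E
```

```text
top
blue [423. 244.] [ 546.4 -396.4] 0.045 [ 54.7 102.8] [ 541.  -397.2] 579.5
blue [392. 244.] [ 544.  -310.4] 0.056 [ 50.2 102.6] [ 538.3 -310.8] 523.0
blue [260. 215.] [609.6  65.6] 0.56 [ 49.8 101.7] [605.3  63. ] 505.0
orange [164. 230.] [542.7 314.7] 1.879 [29.3 62.3] [542.8 314.3] 216.0
side
blue [268. 356.] [ 543.9 -393.5] 0.044 [ 60.6 103.3] [ 539.2 -393.4] 1209.5
blue [266. 319.] [ 541.2 -306.4] 0.049 [ 61.1 104.5] [ 536.1 -306.4] 987.0
blue [292. 209.] [609.2  53.6] 0.567 [ 67.4 112.3] [603.8  51.1] 525.0
yellow [264. 289.] [ 534.4 -221.4] 0.04 [ 57.2 106.7] [ 528.9 -220.4] 702.0
yellow [267. 371.] [ 534.3 -423.6] -3.07 [ 4.2 47.3] [ 535.2 -423.5] 24.0
[[ 0.43294213  0.90142023 -0.00163678]
 [ 0.86408958 -0.41449412  0.28555878]
 [ 0.25673003 -0.12504475 -0.9583598 ]] [157.38993891 506.8955917  384.13159947]
```

View pics/w0.png

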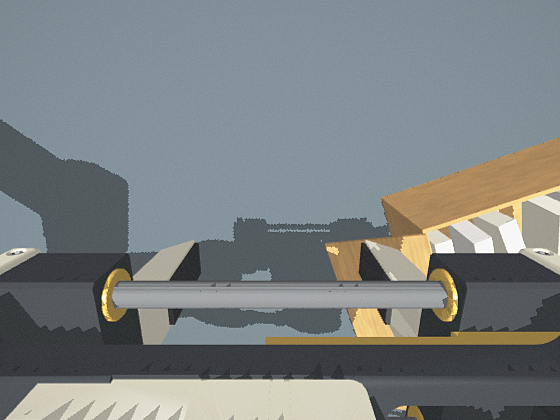

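The wrist camera looks out past the jaws, which sit at the bottom of the picture. I'll fly above the plaque.

Request:
{"fn": "send_rows", "kwargs": {"plan": [[100,-1.93,4.67,0,0],[100,-1.93,4.67,0,0],[100,-1.93,4.67,0,0],[100,-1.93,4.67,0,0],[100,-1.93,4.67,0,0],[100,-1.93,4.67,0,0],[100,-1.93,4.67,0,0],[100,-1.93,4.67,0,0]]}}

```text
time: 1.25
tcp_pos: [498.2, 170.9, 248.8]
orientation: [[0.433, 0.901, 0.0], [0.901, -0.433, 0.0], [0.0, 0.0, -1.0]]
force: [0.2, 0.2, -0.5]
opening: 91.9
```

Request:
{"fn": "send_rows", "kwargs": {"plan": [[100,-1.93,4.67,0,0],[100,-1.93,4.67,0,0],[100,-1.93,4.67,0,0],[100,0,0,0,-0.17],[100,0,0,0,-0.17],[100,0,0,0,-0.17],[100,0,0,0,-0.17],[100,0,0,0,-0.17]]}}

```text
time: 2.25
tcp_pos: [598.3, 59.5, 248.5]
orientation: [[-0.397, 0.918, -0.0], [0.918, 0.397, 0.0], [0.0, -0.0, -1.0]]
force: [-0.6, -0.7, 0.4]
opening: 92.0
```

Request:
{"fn": "send_rows", "kwargs": {"plan": [[100,0,0,3,-0.16],[100,0,0,3,0],[100,0,0,0,0]]}}

```text
time: 2.62
tcp_pos: [597.0, 59.5, 186.4]
orientation: [[-0.533, 0.846, -0.005], [0.846, 0.533, 0.0], [0.003, -0.005, -1.0]]
force: [-0.8, -0.5, -0.1]
opening: 91.8
```

```bash
python3 - <<'E'
from h import *
s=state(); print(s["time"],s["tcp_pos"],s["orientation"][:,0],s["joint_positions"])
c=capture("wrist");cv2.imwrite("pics/w1.png",c["color"][:,:,::-1])
for k in blobs(mask(c,"blue"),200):
    o,a,d,g=arrow(c,k,18);print(k[:,0].mean(0),o,a,d)
E
```

```text
2.625 [597.01405063  59.49119927 186.40784973] [-0.53283908  0.84621084  0.00311917] [-2.84048317e-02  5.33303090e-01  1.39477567e+00  8.27654172e-05
  1.21900128e+00 -2.16119206e+00]
[277.35684647 197.69294606] [609.00006104  65.57946777] 0.5613826 [49.70197296142578, 105.04085540771484]
```

View pics/w1.png

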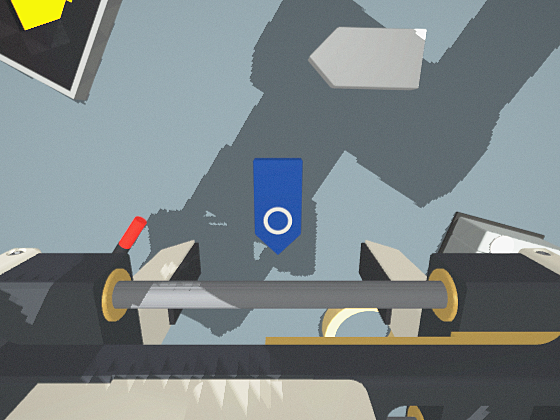

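The plaque is at (609.0, 65.6), heading 0.561, with dimensions 50x105, which is a clean fit. I'll go down and grip at x = -12.

Request:
{"fn": "send_rows", "kwargs": {"plan": [[100,-0.12,0.14,3,0],[100,0,0,3,0],[100,0,0,3,0],[100,0,0,3,0],[100,0,0,2,0],[100,0,0,1.2,0],[100,0,0,0.7,0],[100,0,0,0,0]], "force": 15}}

```text
time: 3.68
tcp_pos: [600.6, 59.2, 30.1]
orientation: [[-0.533, 0.846, 0.001], [0.846, 0.533, 0.0], [-0.0, 0.001, -1.0]]
force: [-0.4, 0.4, -0.2]
opening: 91.9
```

Request:
{"fn": "send_rows", "kwargs": {"plan": [[100,0.1,-0.15,0.4,0],[100,0,0,0,0],[0,0,0,0,0],[0,0,0,0,0],[0,0,0,0,0],[0,0,0,0,0],[0,0,0,0,0]], "force": 25}}

```text
time: 4.55
tcp_pos: [598.5, 59.3, 25.7]
orientation: [[-0.533, 0.846, 0.0], [0.846, 0.533, 0.0], [0.0, 0.0, -1.0]]
force: [-0.7, -0.2, -0.5]
opening: 49.6
```

Gripped, with an opening of 49.6 mm. I'll lift and carry it to just ahead of the pocket, so the wrist camera sees the pocket.

Request:
{"fn": "send_rows", "kwargs": {"plan": [[0,0,0,-1,0],[0,0,0,-3,0],[0,0,0,-4,0],[0,0,0,-4,0],[0,-2.0,-1.1,-1,0],[0,-4.15,-2.2,0,0],[0,-4.15,-2.2,0,0],[0,-4.15,-2.2,0,0]]}}

```text
time: 5.55
tcp_pos: [610.3, -105.4, 156.4]
orientation: [[-0.533, 0.846, 0.001], [0.846, 0.533, -0.0], [-0.0, 0.0, -1.0]]
force: [0.8, -0.1, -1.5]
opening: 49.9
```

Request:
{"fn": "send_rows", "kwargs": {"plan": [[0,-4.15,-2.2,0,0],[0,-4.15,-2.2,0,0],[0,-2.0,-1.1,0,0],[0,0,0,0,0.17],[0,0,0,0,0.17],[0,0,0,0,0.17],[0,0,0,0,0],[0,0,0,0,0]]}}

```text
time: 6.55
tcp_pos: [618.8, -220.1, 155.9]
orientation: [[-0.056, 0.998, 0.0], [0.998, 0.056, 0.0], [0.0, 0.0, -1.0]]
force: [-0.2, 0.8, -1.0]
opening: 50.0
```

```bash
python3 - <<'E'
from h import *
s=state(); print(s["time"],s["tcp_pos"],s["orientation"][:,0],s["opening"],s["joint_positions"])
c=capture("wrist");cv2.imwrite("pics/w2.png",c["color"][:,:,::-1])
for kd,zs in [("blue",(30,90+18)),("yellow",(12,20)),("green",(30,))]:
  for k in blobs(mask(c,kd),100):
    for z in zs:
        o,a,d,g=arrow(c,k,z);print(kd,k[:,0].mean(0).round(),z,o,a,d)
E
```

```text
6.55 [ 618.75549129 -220.05521797  155.87293002] [-5.59508479e-02  9.98433499e-01  2.26823297e-04] 50.01072609523697 [-4.58394973e-01  6.59555674e-01  1.25284256e+00  2.42006827e-04
  1.22925195e+00 -2.08525244e+00]
blue [279. 236.] 30 [ 648.47949219 -218.22758484] -1.5144271 [88.99494934082031, 90.45082092285156]
blue [279. 236.] 108 [ 616.56066895 -219.97267151] -1.5144275 [62.46706008911133, 63.48894119262695]
blue [75. 94.] 30 [ 543.61395264 -389.4805603 ] 0.049879555 [58.28471755981445, 103.8404541015625]
blue [75. 94.] 108 [ 542.95379639 -340.17800903] 0.049879774 [40.9109992980957, 72.88729858398438]
blue [178.  96.] 30 [ 540.50598145 -306.22814941] 0.05586572 [52.81178283691406, 104.17808532714844]
blue [178.  96.] 108 [ 540.77227783 -281.74176025] 0.055865496 [37.06947708129883, 73.12437438964844]
blue [279. 326.] 30 [ 741.2053833  -213.10302734] -1.5142694 [33.57322692871094, 90.25917053222656]
blue [279. 326.] 108 [ 681.64648438 -216.37567139] -1.514271 [23.56558609008789, 63.354400634765625]
blue [279. 316.] 30 [ 736.29833984 -213.65649414] -1.5143495 [21.391475677490234,
[... 240 characters left out ...]
08.] 20 [ 548.84753418 -218.50579834] 0.059786536 [54.01948165893555, 81.24595642089844]
yellow [211. 106.] 12 [ 540.65325928 -286.60525513] -0.14764091 [21.89711570739746, 112.97460174560547]
yellow [211. 106.] 20 [ 540.67468262 -284.81674194] -0.1476409 [21.270742416381836, 109.74291229248047]
yellow [279.  45.] 12 [ 489.13293457 -221.79508972] -1.514925 [17.45453453063965, 55.354610443115234]
yellow [279.  45.] 20 [ 490.62808228 -221.86048889] -1.5149288 [16.95525550842285, 53.771148681640625]
green [66. 70.] 30 [ 514.4239502  -395.46566772] 0.777308 [10.74203109741211, 11.811092376708984]
green [175.  71.] 30 [ 511.07583618 -309.31243896] 1.6267033 [11.00660228729248, 11.315086364746094]
```

View pics/w2.png

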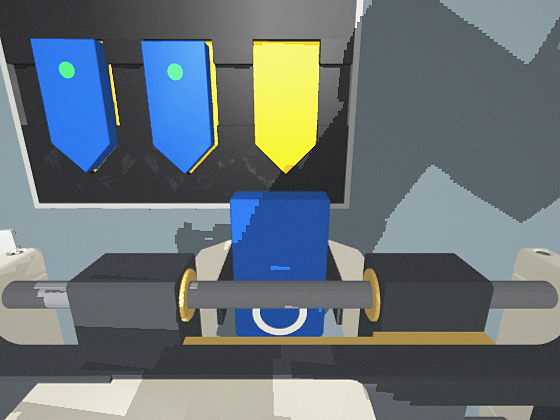

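```bash
cat > pk.py <<'E'
from h import *
def pocket(c,win,z=12):
    m=mask(c,"yellow"); w=np.zeros_like(m); u0,u1,v0,v1=win; w[v0:v1,u0:u1]=m[v0:v1,u0:u1]
    w=cv2.morphologyEx(w,cv2.MORPH_CLOSE,np.ones((9,9)))
    k=blobs(w)[0]; print("bbox",cv2.boundingRect(k)); return k
E
python3 - <<'E'
from pk import *
c=capture("wrist"); k=pocket(c,(245,330,30,180))
o,a,d,g=arrow(c,k,12); print(o,a,d,g)
P=np.array([ray(c,u,v,12)[:2] for u,v in k[:,0]]); Q=(P-o)@np.array([[np.cos(a),-np.sin(a)],[np.sin(a),np.cos(a)]])
for s in (1,-1):
    q=Q[(s*Q[:,1]>20)&(Q[:,0]<20)&(Q[:,0]>-48)]; f=np.polyfit(q[:,0],q[:,1],1); print("side",s,f, np.std(q[:,1]-np.polyval(f,q[:,0])))
print("tail",Q[Q[:,0]<-45][:,0].mean(),"nose",Q[:,0].max(), Q[Q[:,0]>Q[:,0].max()-2].mean(0))
# held plaque tail edge: blue rows at u 240..318
m=mask(c,"blue"); 
for u in (240,260,280,300,320):
    col=np.where(m[185:235,u]>0)[0]; print(u,col.min()+185)
    g=cv2.cvtColor(c["color"],cv2.COLOR_RGB2GRAY)[185:210,u].astype(int); print(g)
s=state();x=s["tcp_pos"];R=s["orientation"]
for z in (x[2]-25.7,x[2]-7.7): print(z,px(c,[*(x+R[:,1]*-40.5)[:2],z]))
E
```

```text
bbox (253, 41, 67, 133)
[ 535.60693359 -219.12113953] -3.086014 [55.58831024169922, 110.57402038574219] [ 541.71893968 -217.79927142]
side 1 [ 0.04705303 27.24782319] 1.2443632107397646
side -1 [ -0.03921764 -27.22178837] 1.2364765102242463
tail -50.17031611209336 nose 55.287053877503084 [54.88347492  2.14631679]
240 191
[ 58  60  60  59  59  58  68  76  78  75  78  76  78  77 104 120 121 117
 119 120 119 117 120 115 116]
260 191
[61 63 57 59 59 57 70 81 84 74 78 81 76 61 67 73 71 75 77 76 75 78 78 75
 80]
280 191
[39 43 43 37 43 36 56 67 64 62 66 61 68 66 75 79 79 80 81 77 78 81 76 74
 78]
300 191
[45 43 41 50 38 35 56 63 66 72 69 64 65 65 68 78 76 79 77 77 79 79 80 76
 81]
320 191
[42 36 44 41 34 47 54 65 63 67 69 72 64 66 67 77 74 82 74 78 78 78 74 74
 83]
130.1297852898688 [278.85587291 187.83053759]
148.1297852898688 [278.77556204 196.03537648]
```

```bash
cat >> pk.py <<'E'
def fit(c,k,z=12,a=0.055):
    P=np.array([ray(c,u,v,z)[:2] for u,v in k[:,0]]); o=P.mean(0)
    for i in range(4):
        Q=(P-o)@np.array([[np.cos(a),-np.sin(a)],[np.sin(a),np.cos(a)]])
        L=[];
        for s in (1,-1):
            q=Q[(s*Q[:,1]>18)&(Q[:,0]<20)&(Q[:,0]>-45)]; L.append(np.polyfit(q[:,0],q[:,1],1))
        t=np.median(Q[(Q[:,0]<Q[:,0].min()+4)&(abs(Q[:,1])<20)][:,0]); n=Q[:,0].max()
        # nose from the two 45deg flanks: x+|y| = const
        fl=Q[(Q[:,0]>32)&(abs(Q[:,1])>4)&(abs(Q[:,1])<20)]; n2=[np.median((fl[:,0]+abs(fl[:,1]))[s*fl[:,1]>0]) for s in (1,-1)]
        sl=(L[0][0]+L[1][0])/2; dy=(L[0][1]+L[1][1])/2; dx=((t+2.5)+52.5+(np.mean(n2)-3.5)-52.5)/2
        o=o+dx*np.array([np.cos(a),np.sin(a)])+dy*np.array([-np.sin(a),np.cos(a)]); a+=np.arctan(sl)
    print("o",o,"a",a,"sides",L[0],L[1],"tail",t,"nose",n,n2); return o,a
E
python3 - <<'E'
from pk import *
c=capture("wrist"); k=pocket(c,(245,330,30,180)); fit(c,k)
E
```

```text
bbox (253, 41, 67, 133)
o [ 535.26729735 -219.1287008 ] a 0.056194106143885654 sides [1.36409243e-03 2.72872504e+01] [-1.36409232e-03 -2.72872504e+01] tail -54.9390776822264 nose 55.61062709752953 [np.float64(56.00156629400689), np.float64(55.876590635112166)]
```

Request:
{"fn": "send_rows", "kwargs": {"plan": [[0,0.07,-1.2,0,0],[0,0.1,-2.4,0.5,0],[0,0.1,-2.4,1.5,0],[0,0.1,-2.4,1.5,0],[0,0.1,-1.18,1.5,0],[0,0.1,0,1.2,0],[0,0,0,0,0],[0,0,0,0,0]]}}

```text
time: 7.7
tcp_pos: [523.7, -220.0, 94.1]
orientation: [[-0.053, 0.999, 0.001], [0.999, 0.053, -0.001], [-0.001, 0.001, -1.0]]
force: [0.5, -0.6, -1.5]
opening: 49.8
```

```bash
python3 - <<'E'
from pk import *
s=state(); print(s["time"],s["tcp_pos"],s["orientation"][:,0],s["opening"],s["force"])
c=capture("wrist");cv2.imwrite("pics/w3.png",c["color"][:,:,::-1])
c=capture("top");t=c["color"][190:300,320:460,::-1];cv2.imwrite("pics/t3.png",cv2.resize(t,None,fx=4,fy=4))
E
```

```text
7.7 [ 523.65113308 -220.00013818   94.1388974 ] [-5.28396741e-02  9.98602819e-01 -6.15442564e-04] 49.75367709978642 [ 0.45606594 -0.57444027 -1.49556569]
```

View pics/w3.png

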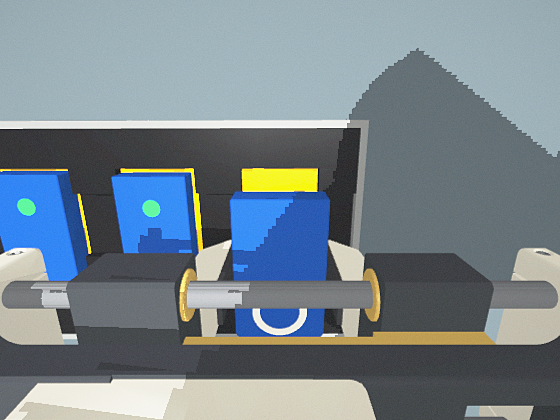

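The held plaque is laterally centred over the pocket (columns 231-328 against 242-318). Next I'll check the tail edge numerically.

```bash
python3 - <<'E'
from pk import *
c=capture("wrist"); m=mask(c,"yellow"); 
ys,xs=np.where(m[150:192,235:325]>0); print("rows",ys.min()+150,"cols at 180",np.where(m[180,225:335]>0)[0][[0,-1]]+225)
h=np.array([np.cos(.056),np.sin(.056)]); o=np.array([535.3,-219.1])
for z in (20,12): print(z,px(c,[*(o-55*h),z]))
n=np.array([-h[1],h[0]])
for z in (20,12): print(z,[px(c,[*(o-50*h+s*27.5*n),z]).round(1) for s in (1,-1)])
m=mask(c,"blue"); print([np.where(m[185:235,u]>0)[0].min()+185 for u in (240,260,280,300,320)], np.where(m[200,215:345]>0)[0][[0,-1]]+215)
E
```

```text
rows 169 cols at 180 [242 317]
20 [279.27282864 168.50749224]
12 [279.29143442 166.70330168]
20 [array([318.4, 175.5]), array([240.2, 175.7])]
12 [array([317.1, 173.4]), array([241.6, 173.7])]
[np.int64(191), np.int64(192), np.int64(192), np.int64(192), np.int64(191)] [230 329]
```

Request:
{"fn": "send_rows", "kwargs": {"plan": [[0,0.02,-0.09,1.0,0],[0,0,0,1.5,0],[0,0,0,1.0,0],[0,0,0,0.7,0],[0,0,0,0.3,0],[0,0,0,0.2,0],[0,0,0,0,0],[0,0,0,0,0]]}}

```text
time: 8.85
tcp_pos: [522.0, -219.7, 47.0]
orientation: [[-0.052, 0.999, 0.001], [0.999, 0.052, -0.0], [-0.0, 0.001, -1.0]]
force: [-0.1, 0.1, -0.9]
opening: 49.7
```

Request:
{"fn": "send_rows", "kwargs": {"plan": [[0,0,0.06,0,0],[0,0,0,0.2,0],[0,0,0,0.2,0],[0,0,0,0.2,0],[0,0,0,0.2,0],[0,0,0,0,0],[0,0,0,0,0]]}}

```text
time: 9.72
tcp_pos: [522.5, -219.7, 38.7]
orientation: [[-0.052, 0.999, 0.0], [0.999, 0.052, 0.0], [0.0, 0.0, -1.0]]
force: [-0.3, -0.1, -0.9]
opening: 49.7
```

Request:
{"fn": "send_rows", "kwargs": {"plan": [[0,0,0,0.1,0],[0,0,0,0,0],[0,0,0,0,0]]}}

```text
time: 10.1
tcp_pos: [522.5, -219.7, 37.7]
orientation: [[-0.052, 0.999, 0.0], [0.999, 0.052, 0.0], [0.0, 0.0, -1.0]]
force: [-0.0, 0.4, -0.8]
opening: 49.9
```

Request:
{"fn": "send_rows", "kwargs": {"plan": [[0,0,0,0.05,0],[0,0,0,0.05,0],[0,0,0,0,0],[0,0,0,0,0]]}}

```text
time: 10.6
tcp_pos: [522.5, -219.6, 37.7]
orientation: [[-0.052, 0.999, 0.0], [0.999, 0.052, -0.0], [-0.0, 0.0, -1.0]]
force: [-2.8, 1.9, 8.1]
opening: 49.7
```

It has touched the floor at underside z ≈ 12.0 with 8 N upward. I'll release it within the channel.

Request:
{"fn": "send_rows", "kwargs": {"plan": [[68,0,0,0,0],[68,0,0,0,0],[68,0,0,0,0],[68,0,0,0,0]]}}

```text
time: 11.1
tcp_pos: [522.4, -219.6, 36.6]
orientation: [[-0.052, 0.999, -0.0], [0.999, 0.052, 0.0], [0.0, -0.0, -1.0]]
force: [-0.1, -0.1, 0.3]
opening: 62.5
```

Request:
{"fn": "send_rows", "kwargs": {"plan": [[68,0,0,-0.5,0],[68,0,0,-2,0],[68,0,0,-3,0],[68,0,0,-4,0],[68,0,0,-4,0],[68,0,3,-3,0],[68,0,4,0,0],[68,0,0,0,0]]}}

```text
time: 12.1
tcp_pos: [594.0, -215.6, 201.8]
orientation: [[-0.054, 0.999, 0.001], [0.999, 0.054, -0.0], [-0.0, 0.001, -1.0]]
force: [0.1, 0.8, -0.1]
opening: 62.7
```

```bash
python3 - <<'E'
from pk import *
s=state(); print(s["time"],s["tcp_pos"],s["orientation"][:,0],s["opening"],s["force"])
c=capture("wrist");cv2.imwrite("pics/w4.png",c["color"][:,:,::-1])
for k in blobs(mask(c,"blue"),300):
    o,a,d,g=arrow(c,k,30);print(k[:,0].mean(0).round(),o,a,d)
for n in ("top","side"):
    c=capture(n)
    for k in blobs(mask(c,"blue"),200):
        o,a,d,g=arrow(c,k,30)
        if abs(o[0]-540)<50: print(n,k[:,0].mean(0).round(),o,a,d)
c=capture("side"); t=c["color"][100:185,230:340,::-1]; cv2.imwrite("pics/g4.png",cv2.resize(t,None,fx=6,fy=6,interpolation=cv2.INTER_CUBIC))
E
```

```text
12.1 [ 593.96634325 -215.57328734  201.80227007] [-5.36418079e-02  9.98560176e-01 -3.63495470e-04] 62.65637012815543 [ 0.07153389  0.82203917 -0.13310463]
[104. 124.] [ 543.44158936 -390.19506836] 0.053627014 [56.89282989501953, 104.2628173828125]
[189. 125.] [ 539.87683105 -306.45370483] 0.056098003 [52.63084030151367, 104.47761535644531]
[281. 135.] [ 548.77337646 -218.01216125] 0.030605681 [48.9427490234375, 77.16324615478516]
top [423. 244.] [ 544.69476318 -393.71755981] 0.03050726 [53.30724334716797, 101.54806518554688]
side [268. 356.] [ 544.19158936 -400.44848633] 0.04396509 [59.64106750488281, 101.69951629638672]
side [266. 319.] [ 541.50952148 -314.55734253] 0.052146036 [60.258968353271484, 102.97858428955078]
side [265. 287.] [ 536.1192627  -226.72406006] 0.04787473 [62.16504669189453, 102.84537506103516]
```

View pics/w4.png

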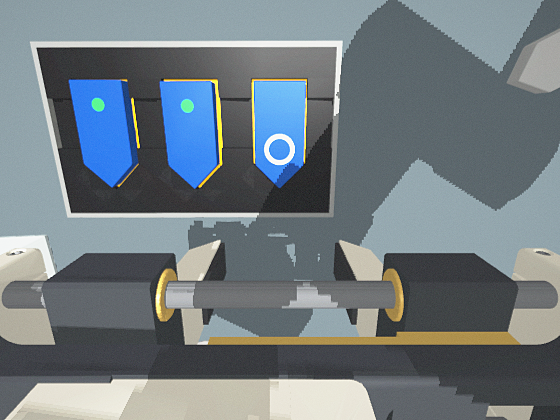

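The plaque sits in the pocket with an even yellow border all round, nose matching its neighbours, and the ring at (279,149). Now I'll measure the ring and fly to the gauge.

```bash
cat >> pk.py <<'E'
def ring(c,win,z=30):
    u0,u1,v0,v1=win; m=np.zeros((420,560),np.uint8); h=cv2.cvtColor(c["color"],cv2.COLOR_RGB2HSV)
    m[v0:v1,u0:u1]=cv2.inRange(h,(0,0,120),(180,90,255))[v0:v1,u0:u1]
    k=blobs(m)[0]; e=cv2.fitEllipse(k); return ray(c,*e[0],z),e
E
python3 - <<'E'
from pk import *
c=capture("wrist"); print(ring(c,(258,300,128,172)))
k=pocket(c,(240,320,70,200)); 
m=cv2.bitwise_or(mask(c,"blue"),mask(c,"white")); m[:, :235]=0; m[:,325:]=0; m[200:]=0; m[:70]=0
print(fit(c,blobs(m)[0],30))
E
```

```text
(array([ 547.43368277, -218.45101548,   30.        ]), ((278.9339904785156, 152.3640899658203), (30.17399024963379, 30.307573318481445), 14.674391746520996))
bbox (251, 82, 56, 85)
o [ 535.65254931 -219.03483151] a 0.0378424565834006 sides [2.24575897e-03 2.37996108e+01] [-2.28260062e-03 -2.37994971e+01] tail -51.37745560025256 nose 51.71668625671231 [np.float64(52.69589148900148), np.float64(52.03060429432734)]
(array([ 535.65254931, -219.03483151]), np.float64(0.0378424565834006))
```

Request:
{"fn": "send_rows", "kwargs": {"plan": [[100,2,0,-3,0],[100,5.3,-0.1,-3,0],[100,5.3,-0.1,0,0],[100,5.3,-0.1,0,0],[100,5.3,-0.1,0,0],[100,5.3,-0.1,0,0],[100,5.3,-0.2,0,0],[100,5.3,-0.2,0,0]]}}

```text
time: 13.35
tcp_pos: [562.1, 175.1, 262.0]
orientation: [[-0.051, 0.999, 0.0], [0.999, 0.051, -0.0], [-0.0, 0.0, -1.0]]
force: [0.7, -0.2, -0.1]
opening: 91.8
```

Request:
{"fn": "send_rows", "kwargs": {"plan": [[100,4,0,0,0],[100,2,0,0,0.186],[100,0,0,0,0.186],[100,0,0,0,0.186],[100,0,0,0,0.186],[100,0,0,0,0.186],[100,0,0,0,0.186],[100,0,0,0,0.186]]}}

```text
time: 14.35
tcp_pos: [559.3, 233.3, 261.8]
orientation: [[0.951, 0.309, -0.0], [0.309, -0.951, -0.0], [-0.0, 0.0, -1.0]]
force: [-0.4, -0.8, -0.8]
opening: 91.8
```

Request:
{"fn": "send_rows", "kwargs": {"plan": [[100,0,0,0,0],[100,0,0,0,0]]}}

```text
time: 14.6
tcp_pos: [559.6, 233.6, 261.9]
orientation: [[0.948, 0.319, 0.0], [0.319, -0.948, 0.0], [0.0, -0.0, -1.0]]
force: [0.3, 0.3, -0.8]
opening: 92.1
```

```bash
python3 - <<'E'
from pk import *
s=state(); print(s["time"],s["tcp_pos"],s["orientation"][:,0],s["joint_positions"])
c=capture("wrist");cv2.imwrite("pics/w5.png",c["color"][:,:,::-1])
for k in blobs(mask(c,"orange"),60):
    o,a,d,g=arrow(c,k,146);print(k[:,0].mean(0).round(),cv2.boundingRect(k),o,a,d)
E
```

```text
14.6 [559.63215147 233.61091867 261.86930731] [9.47873243e-01 3.18647632e-01 4.24251970e-05] [ 2.69117325e-01  4.85311296e-01  1.26272102e+00  2.38982031e-05
  1.39351915e+00 -5.51892952e-02]
```

View pics/w5.png

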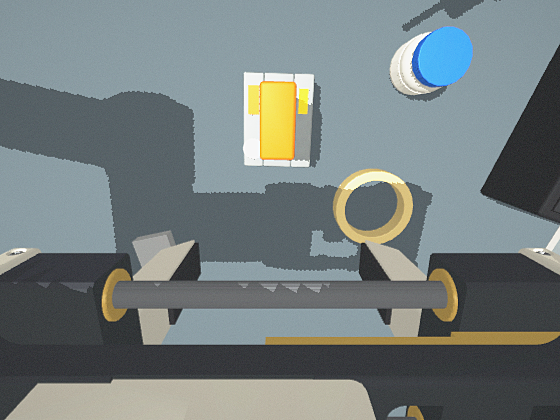

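```bash
python3 - <<'E'
from pk import *
c=capture("wrist"); h=cv2.cvtColor(c["color"],cv2.COLOR_RGB2HSV)
print("row120",h[120,240:320:4].tolist()); print("col280",h[70:175:6,280].tolist())
m=cv2.inRange(h,(10,120,120),(22,255,255)); m[:60]=0;m[180:]=0;m[:,:240]=0;m[:,320:]=0
m=cv2.morphologyEx(m,cv2.MORPH_OPEN,np.ones((5,5)))
for k in blobs(m,100):
    o,a,d,g=arrow(c,k,146); print(cv2.boundingRect(k),o,a,d,"angle mod",np.mod(a+np.pi/2+np.pi/2,np.pi)-np.pi/2)
m=cv2.inRange(h,(0,0,140),(180,60,255)); m[:60]=0;m[175:]=0;m[:,:235]=0;m[:,320:]=0
P=np.vstack(blobs(m,30)); k=cv2.convexHull(P); o,a,d,g=arrow(c,k,50); print("stand",cv2.boundingRect(k),o,a,d)
E
```

```text
row120 [[100, 37, 167], [50, 3, 250], [60, 1, 244], [60, 2, 244], [80, 3, 244], [21, 223, 248], [26, 158, 247], [26, 162, 247], [26, 165, 247], [26, 168, 247], [26, 173, 247], [25, 183, 247], [25, 190, 247], [22, 193, 248], [97, 34, 165], [66, 8, 156], [72, 8, 163], [79, 13, 159], [99, 46, 95], [99, 41, 106]]
col280 [[98, 37, 167], [70, 3, 243], [20, 239, 248], [26, 166, 247], [26, 167, 247], [26, 170, 247], [26, 164, 247], [26, 174, 247], [26, 169, 247], [26, 173, 247], [26, 171, 247], [25, 181, 247], [25, 179, 247], [25, 183, 247], [25, 189, 247], [100, 7, 230], [81, 14, 179], [98, 37, 166]]
stand (235, 60, 85, 115) [533.10339355 303.44842529] 1.8945847 [97.67800903320312, 120.76304626464844]
```

```bash
python3 - <<'E'
from pk import *
c=capture("wrist"); h=cv2.cvtColor(c["color"],cv2.COLOR_RGB2HSV)
m=cv2.inRange(h,(15,110,150),(30,255,255))
L=[np.where(m[r,245:315]>0)[0] for r in range(118,158,3)]
print([(x.min()+245,x.max()+245) for x in L])
T=[np.where(m[70:175,u]>0)[0] for u in range(264,296,4)]; print([(x.min()+70,x.max()+70) for x in T])
l=np.mean([x.min()+245 for x in L]);r=np.mean([x.max()+246 for x in L]);t=np.mean([x.min()+70 for x in T]);b=np.mean([x.max()+71 for x in T])
C=[ray(c,u,v,146) for u,v in((l,t),(r,t),(r,b),(l,b))]; C=np.array(C); print(C.round(1),C.mean(0)); 
e=(C[2]+C[1]-C[0]-C[3])/2; print("xdim",np.linalg.norm(e),"ang",np.arctan2(e[1],e[0])); e=(C[0]+C[1]-C[2]-C[3])/2;print("ydim",np.linalg.norm(e),np.arctan2(e[1],e[0])-np.pi/2)
E
```

```text
[(np.int64(260), np.int64(294)), (np.int64(260), np.int64(293)), (np.int64(260), np.int64(293)), (np.int64(260), np.int64(293)), (np.int64(260), np.int64(293)), (np.int64(260), np.int64(293)), (np.int64(260), np.int64(293)), (np.int64(260), np.int64(293)), (np.int64(260), np.int64(293)), (np.int64(260), np.int64(293)), (np.int64(260), np.int64(293)), (np.int64(260), np.int64(293)), (np.int64(260), np.int64(292)), (np.int64(260), np.int64(292))]
[(np.int64(82), np.int64(158)), (np.int64(82), np.int64(158)), (np.int64(82), np.int64(158)), (np.int64(82), np.int64(158)), (np.int64(82), np.int64(158)), (np.int64(82), np.int64(158)), (np.int64(82), np.int64(158)), (np.int64(82), np.int64(158))]
[[512.4 327.2 146. ]
 [537.3 335.5 146. ]
 [556.9 279.5 146. ]
 [530.2 270.6 146. ]] [534.18800044 303.18707502 146.        ]
xdim 27.197870226212014 ang 0.3231830691823677
ydim 59.325656745596916 0.3209347692217388
```

The gauge centre is (534.2, 303.2), and its x axis is at 0.32, which matches the tool. Moving over it and down.

Request:
{"fn": "send_rows", "kwargs": {"plan": [[100,-0.19,-2.5,0,0],[100,0,-3.4,0,0],[100,0,-1.5,3,0],[100,0,0,3,0],[100,0,0,3,0],[100,0,0,3,0],[100,0,0,1.5,0],[100,0,0,0.8,0]], "force": 25}}

```text
time: 15.75
tcp_pos: [534.7, 303.5, 118.3]
orientation: [[0.949, 0.316, -0.0], [0.316, -0.949, -0.0], [-0.0, 0.0, -1.0]]
force: [0.1, -0.6, 1.4]
opening: 91.9
```

Request:
{"fn": "send_rows", "kwargs": {"plan": [[100,0,0,0.3,0],[100,0,0,0,0],[100,0,0,0,0]]}}

```text
time: 16.12
tcp_pos: [535.0, 303.7, 116.6]
orientation: [[0.949, 0.316, 0.001], [0.316, -0.949, 0.001], [0.002, -0.0, -1.0]]
force: [0.4, -0.6, 0.4]
opening: 92.0
```

Request:
{"fn": "send_rows", "kwargs": {"plan": [[100,-0.08,0.02,0.2,0],[100,0,0,0,0],[0,0,0,0,0],[0,0,0,0,0],[0,0,0,0,0],[0,0,0,0,0],[0,0,0,0,0],[0,0,0,0,0]]}}

```text
time: 17.12
tcp_pos: [534.0, 303.1, 113.7]
orientation: [[0.949, 0.316, 0.0], [0.316, -0.949, 0.0], [0.0, -0.0, -1.0]]
force: [-0.3, -0.4, 0.8]
opening: 36.6
```

Request:
{"fn": "send_rows", "kwargs": {"plan": [[0,0,0,0,0],[0,0,0,0,0]]}}

```text
time: 17.38
tcp_pos: [534.0, 303.1, 113.7]
orientation: [[0.949, 0.316, 0.0], [0.316, -0.949, 0.0], [0.0, -0.0, -1.0]]
force: [0.6, 0.1, -1.3]
opening: 27.9
```

Gripped at 27.9 mm. Lifting straight up.

Request:
{"fn": "send_rows", "kwargs": {"plan": [[0,0,0,-0.5,0],[0,0,0,-1,0],[0,0,0,-2,0],[0,0,0,-3,0],[0,0,0,-3,0],[0,0,0,-3,0],[0,0,0,-1,0],[0,0,0,0,0]]}}

```text
time: 18.38
tcp_pos: [534.0, 303.1, 249.0]
orientation: [[0.949, 0.316, 0.001], [0.316, -0.949, 0.0], [0.001, -0.0, -1.0]]
force: [-0.3, 0.3, -2.2]
opening: 27.9
```

Request:
{"fn": "send_rows", "kwargs": {"plan": [[0,-0.6,2.0,0,0],[0,-1.2,4.0,0,0],[0,-1.52,4.99,0,0],[0,-1.52,4.99,0,0],[0,-1.52,4.99,0,0],[0,-1.52,4.99,0,0],[0,-1.52,4.99,0,0],[0,-1.52,4.99,0,0]]}}

```text
time: 19.38
tcp_pos: [542.4, -74.9, 247.5]
orientation: [[0.949, 0.315, -0.002], [0.315, -0.949, 0.0], [-0.002, -0.001, -1.0]]
force: [1.0, 0.2, -1.9]
opening: 28.0
```

Request:
{"fn": "send_rows", "kwargs": {"plan": [[0,-1.52,4.99,0,0],[0,-1.52,4.99,0,0],[0,-1.25,3.99,0,0],[0,0,0,1.5,0],[0,0,0,2.5,0],[0,0,0,2.0,0],[0,0,0,0,0],[0,0,0,0,0]]}}

```text
time: 20.38
tcp_pos: [547.1, -218.3, 189.0]
orientation: [[0.949, 0.316, 0.0], [0.316, -0.949, 0.0], [0.0, -0.0, -1.0]]
force: [0.4, 0.5, -1.8]
opening: 27.7
```

```bash
python3 - <<'E'
from pk import *
s=state(); print(s["time"],s["tcp_pos"],s["orientation"],s["opening"],s["force"])
c=capture("side"); p=px(c,[547.4,-218.5,30]); print("ring px",p); u,v=p.astype(int)
t=c["color"][v-110:v+40,u-75:u+75,::-1]; A=cv2.resize(t,None,fx=3.6,fy=3.6,interpolation=cv2.INTER_CUBIC)
cv2.imwrite("pics/s6.png",A)
c=capture("wrist"); print(px(c,[547.4,-218.5,30])); cv2.imwrite("pics/w6.png",c["color"][:,:,::-1])
E
```

```text
20.375 [ 547.07045503 -218.27988153  188.96133869] [[ 9.48819720e-01  3.15818177e-01  1.33638084e-04]
 [ 3.15818167e-01 -9.48819728e-01  9.19064115e-05]
 [ 1.55824166e-04 -4.49972808e-05 -9.99999987e-01]] 27.689629752372408 [ 0.41908243  0.54279202 -1.8331084 ]
ring px [272.48951112 283.2065373 ]
[279.55390153 197.2536041 ]
```

View pics/s6.png

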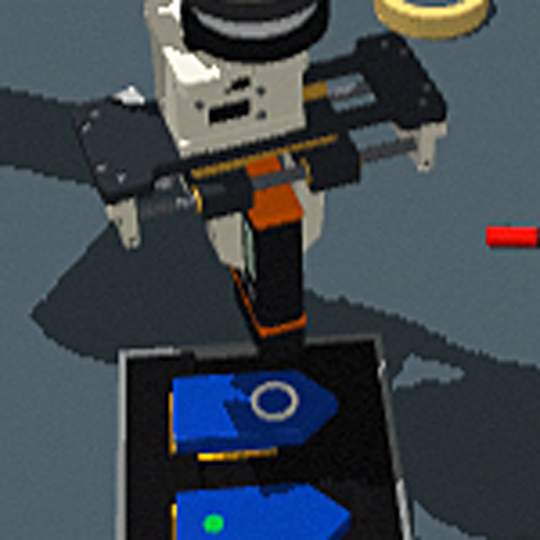

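The side view shows the gauge upright and held over the seated plaque, with the ring at crop (275,401), about 1 px from the prediction. I'll descend until the tip is about 6 mm above it and check.

Request:
{"fn": "send_rows", "kwargs": {"plan": [[0,0.03,0,1,0],[0,0,0,1.5,0],[0,0,0,0.8,0],[0,0,0,0,0],[0,0,0,0,0]]}}

```text
time: 21.1
tcp_pos: [547.6, -218.5, 155.9]
orientation: [[0.949, 0.315, 0.0], [0.315, -0.949, -0.0], [0.0, 0.0, -1.0]]
force: [-0.3, -1.0, -1.5]
opening: 28.1
```

```bash
python3 - <<'E'
from pk import *
s=state(); print(s["time"],s["tcp_pos"],s["opening"],s["force"])
tip=s["tcp_pos"]-[0,0,109.7]; print("tip",tip)
c=capture("side"); p=px(c,[547.4,-218.5,30]); q=px(c,tip); print("ring px",p,"tip px",q); u,v=p.astype(int)
k=7; t=c["color"][v-50:v+25,u-45:u+45,::-1]; A=cv2.resize(t,None,fx=k,fy=k,interpolation=cv2.INTER_CUBIC)
for w,col in((p,(0,255,0)),(q,(255,0,255))): cv2.circle(A,tuple(int(x) for x in (np.array(w)-[u-45,v-50]+.5)*k),3,col,-1)
cv2.imwrite("pics/s7.png",A)
E
```

```text
21.1 [ 547.59380988 -218.48364038  155.8540144 ] 28.085962586099747 [-0.30860785 -0.95193395 -1.54920752]
tip [ 547.59380988 -218.48364038   46.1540144 ]
ring px [272.48951112 283.2065373 ] tip px [272.36852366 278.64522708]
```

View pics/s7.png

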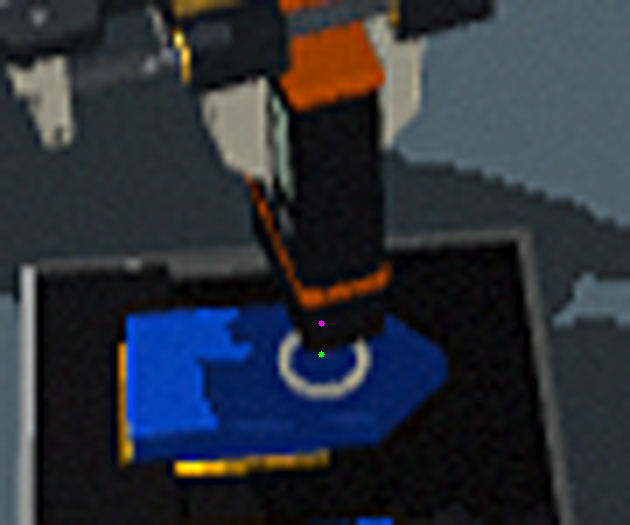

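The housing hides the probe tip from this camera. The ring is seen at crop (324,355) against a predicted (321,354). I'll check the housing's visible front-bottom and top corners against their projections.

```bash
python3 - <<'E'
from pk import *
s=state(); R=s["orientation"]; tip=s["tcp_pos"]-[0,0,109.7]; ex=R[:,0]; ey=R[:,1]
c=capture("side"); u,v=272,283; k=7
for n,z in(("bottom",22),("top",142)):
    for sx,sy in((-14,30),(14,30),(14,-30),(-14,-30)):
        w=px(c,tip+[0,0,z]+sx*ex+sy*ey); print(n,sx,sy,((w-[u-45,v-50]+.5)*k).round())
t=c["color"][v-50:v+25,u-45:u+45]; h=cv2.cvtColor(t,cv2.COLOR_RGB2HSV)
m=cv2.inRange(h,(3,130,70),(18,255,255))
for b in blobs(m,8): r=cv2.boundingRect(b); print(np.array(r)*k, [ (np.array(p)*k).tolist() for p in (b[b[:,0,0].argmax(),0],b[b[:,0,1].argmax(),0])])
g=cv2.cvtColor(t,cv2.COLOR_RGB2GRAY); print(g[44:52,38:58])
E
```

```text
bottom -14 30 [308. 360.]
bottom 14 30 [393. 335.]
bottom 14 -30 [330. 201.]
bottom -14 -30 [249. 223.]
top -14 30 [294.  91.]
top 14 30 [387.  66.]
top 14 -30 [319. -68.]
top -14 -30 [230. -45.]
[280  21 105  91] [[378, 77], [294, 105]]
[259 203 133 105] [[385, 273], [301, 301]]
[[ 29  33  39  24  10  13  21  10   9   9  13  15  13  14  11  17  11  10
    9   4]
 [ 33  35  32  21   8  13  15  14  17  11  19  12  14  15  12  11  16  28
   23   2]
 [ 29  29  26  22   1  11  16  18  13  14  14  14  17  13  14  13  11  33
   32  33]
 [ 30  28  25  76  64  10  10  15  11  13  17  13   5  12  10  13  16  32
   29  36]
 [ 27  23  69 148 119   8   8  17   6  10  10  10   4  65  11  28  34  36
   30  32]
 [ 23  20 146 142  74  14  10  12  11  18  16  12  72 150  74  28  28  33
   34  30]
 [ 28  38 169 104  23  25  21  24  28  30  30  25  45 171 120  23  29  33
   32  33]
 [ 25  49 171  89  25  28  31  30  32  31  29  28  15 167 131  27  27  30
   27  32]]
```

The corner columns agree within about 1 px. The row offsets cancel between top and bottom, which fits rounded edges rather than tilt. I'll descend gently to contact.

Request:
{"fn": "send_rows", "kwargs": {"plan": [[0,0,0,0.4,0],[0,0,0,0.5,0],[0,0,0,0.3,0],[0,0,0,0.2,0],[0,0,0,0,0],[0,0,0,0,0],[0,0,0,0,0]]}}

```text
time: 22.08
tcp_pos: [547.5, -218.4, 141.8]
orientation: [[0.949, 0.316, 0.0], [0.316, -0.949, -0.0], [0.0, 0.0, -1.0]]
force: [0.2, 0.4, -1.6]
opening: 28.1
```

Request:
{"fn": "send_rows", "kwargs": {"plan": [[0,0,0,0.1,0],[0,0,0,0.1,0],[0,0,0,0,0],[0,0,0,0,0]]}}

```text
time: 22.58
tcp_pos: [547.4, -218.4, 139.7]
orientation: [[0.949, 0.316, 0.0], [0.316, -0.949, 0.0], [0.0, -0.0, -1.0]]
force: [0.4, 0.7, -1.3]
opening: 27.8
```

Request:
{"fn": "send_rows", "kwargs": {"plan": [[0,0,0,0.1,0],[0,0,0,0.1,0],[0,0,0,0,0],[0,0,0,0,0]]}}

```text
time: 23.08
tcp_pos: [547.4, -218.4, 137.8]
orientation: [[0.949, 0.315, 0.0], [0.315, -0.949, 0.0], [0.0, 0.0, -1.0]]
force: [0.2, 0.5, -0.4]
opening: 28.0
```

Request:
{"fn": "send_rows", "kwargs": {"plan": [[0,0,0,0.1,0],[0,0,0,0.1,0],[0,0,0,0,0],[0,0,0,0,0],[0,0,0,0,0],[0,0,0,0,0],[0,0,0,0,0],[0,0,0,0,0]]}}

```text
time: 24.08
tcp_pos: [547.4, -218.4, 135.7]
orientation: [[0.949, 0.316, 0.0], [0.316, -0.949, 0.0], [0.0, 0.0, -1.0]]
force: [0.3, -0.1, 0.2]
opening: 27.8
```

```bash
python3 - <<'E'
from pk import *
F=[]
for i in range(8):
    c=capture("wrist"); s=state(); F.append(s["force"])
print(s["time"],s["tcp_pos"],s["opening"],np.mean(F,0),np.std(F,0))
c=capture("side"); u,v=272,283;k=7; t=c["color"][v-50:v+25,u-45:u+45,::-1]; cv2.imwrite("pics/s8.png",cv2.resize(t,None,fx=k,fy=k,interpolation=cv2.INTER_CUBIC))
E
```

```text
24.475 [ 547.44110908 -218.42458883  135.73476452] 28.106552815011863 [-0.17604451  0.03174206  0.79327096] [0.36163754 0.48109435 0.52235551]
```

View pics/s8.png

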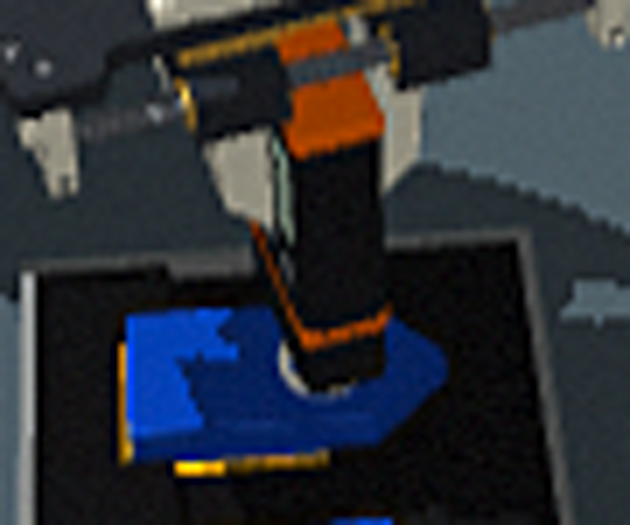

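The push is about 2.5 N (from -1.75 to +0.8), which is roughly halfway in. The gauge is upright over the ring and the plaque hasn't moved.

```bash
python3 -c "
from plant import *
finish_job(); s=state(); print(s['time'],s['tcp_pos'],s['force'],s['opening'])"
```

```text
the job is handed in; nothing more can be done
the job is handed in; nothing more can be done
```

The job is handed in at about 24.5 s. The blue plaque is in the empty pocket and released, and the gauge is held on its ring with the probe about halfway in. No verdict was reported.

- **Plaque:** I set it down until it touched the floor at z ≈ 12.0 mm with about 8 N, then let go. The wrist camera afterwards showed an even yellow border all round. Its centre measured within about 0.5 mm of the pocket's. One outline fit put the heading about 0.02 rad off the pocket's; I put that down to shadow on one edge and did not chase it.
- **Gauge:** I gripped it at 27.9 mm, lifted it straight up, and set it over the ring at (547.4, -218.4), within about 0.1 mm of the measured ring centre. At the end the wrist force had risen about 2.5 N, and the height implied about 4 mm of probe travel, so the two agree.
- **Weak check:** The housing hid the probe tip from the side camera. Its position over the ring comes from the arm's pose and the projected housing corners. Those agreed within about 1 px sideways; vertically they were up to about 2 px off in opposite senses at top and bottom, which I took as rounded edges.

I saw no bystander move, but I did not measure them again at the end.

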